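# Press a board's end rail home with the bench quick clamp, then release the clamp

### The job

The dark end rail of the small serving board in the bench clamp still stands off on its dowels. Pump the clamp's orange trigger until the jaw has pressed the rail fully home against the board, squeezing by feel so that the wood is not crushed, then pull the red release lever back and slide the jaw all the way back to its rear stop. Leave the board lying on the bed, do not push on it by hand, and do not disturb the other things on the counter.

Things in the scene. Friction and masses are not known exactly. Their poses are not given: they have to be found in the camera images.
- station: One-hand bar clamp lying flat on a plywood base (400 x 185 x 18 mm) fixed to the counter. Origin on the counter below the bar, half-way along the base. +x runs along the toothed steel bar (18 mm wide, axis 60 mm up) towards the fixed jaw; +y away from the robot, where the jaws reach out; z up. The axes of all other clamp entries are these. Grip and trigger stick out level from the head to -y.
- pinch (a point): On the sliding head, 60 mm up, 76 mm from the bar's axis: half-way between the back of the black pistol grip (30 mm to -x) and the front of the orange trigger at rest (30 mm to +x). Over both: 60 mm at rest, 43 mm fully squeezed. Grip 24 mm thick, 30 mm high, ends 40 mm farther to -y; trigger 15 mm thick, rounded in front, 22 mm high, ends 18 mm farther. 27 mm of free air below.
- trigger_front (a point): Centre of the front (+x) face of the orange trigger, 52 mm from its hinge pin (upright, near the bar), 60 mm up; turns with the trigger.
- trigger (a joint): Trigger angle, rad: 0 at rest, 0.32 squeezed right up towards the grip (17 mm at the pinch point); a spring (3 to 4 N there) returns it. After 0.05 rad of idle travel and up to a 6 mm tooth of lost motion the head moves 30 mm per rad, 5 to 8 mm a squeeze. Jaw free: about 10 N squeezes it fully. 20 to 25 N press the rail home, then the trigger stalls short of 0.32; about 40 N bruise the wood.
- head (a joint): Head with moving jaw along the bar, m: 0 at the rear stop (jaw fully open), up to 0.085 as the jaw closes to +x; drags with 3 N. It can always move forward; a ratchet (6 mm teeth) keeps it from sliding back unless the release lever is pulled and the trigger is at rest.
- lever_tab (a point): On the front (+x) face of the red release lever's upright tab on top of the head, at rest 104 mm up: the tab is 20 mm wide across the bar, 7 to 10 mm thick, and stands from the head's flat top (80 mm up) to 116 mm up. Moves with the lever.
- lever (a joint): Release lever, rad: 0 at rest (upright), up to 0.42 as the tab is pulled back to -x; it may rest at up to 0.22 when its pawl stands on a tooth. Free of the ratchet from about 0.25. Spring: about 1 N at the tab. Pulled on to -x, the tab drags the whole head back along the bar with 4 to 8 N; more to break free under load; at the rear stop the force rises sharply.
- jaw_face (a point): Centre of the moving jaw's yellow pad face (46 mm wide, 16 mm high), which looks to +x; 62 mm up.
- fixed_jaw_face (a point): Centre of the fixed jaw's yellow pad face (46 mm wide, 24 mm high), which looks to -x; 61 mm up.
- board: The loose serving board with its end rail; origin at the centre of the board's underside. Its axes lie near the station's.
- board_center (a point): Centre of the board: light wood, 100 mm along x, 96 mm along y, 20 mm thick, about 0.4 kg with its rail. It lies loose on two cork-topped bed rails 50 mm up, 2 to 10 mm short of the fixed jaw. Its -x end carries the dark end rail on two dowels.
- rail_face (a point): Centre of the outer (-x) face of the dark end rail (24 mm along x, 96 mm along y, 20 mm thick).
- rail (a joint): Gap between end rail and board, m: 0 when the rail is fully home; 0.008 to 0.014 at the start. It slides on its dowels with about 10 N of friction and stops dead at 0. The wood is bruised when the jaw presses with over 50 N.
- glue: White glue bottle, 34 mm wide, 85 mm high, on the rear far corner of the base. Bystander.
- dowel_tin: Aluminium tin of dowels, 38 mm wide, 62 mm high, on the front far corner of the base. Bystander.
- mallet: Rubber mallet, lying right of the station. Bystander.
- spare_rail: Spare dark end rail, lying right of the station. Bystander.
- done_board: Finished serving board, lying right of the station. Bystander.
- dipper: Teal water dipper with a long flat handle, left of the station. Bystander.
- dish_brush: Lime dish brush, left of the station. Bystander.
- bowl: Pink bowl, left of the station. Bystander.
Mind the look-alikes: they are no part of the job. What is shaped like the board but green or purple is not meant.

How it is judged:
On the way, in this order (a step that is already met when the one before it is completed fails the run):
1. the jaw is up against the end rail (within 2.5 mm) with the trigger squeezed (x of rail_face in the frame of jaw_face below 0.0025 m and value of joint trigger above 0.06 rad), for 0.02 s.
2. the end rail is pressed fully home (gap under 1.5 mm) (value of joint rail below 0.0015 m), for 0.1 s.
3. the release lever is pulled back with the rail home (value of joint lever above 0.26 rad and value of joint rail below 0.0015 m and contact force between lever and the fingers above 0.5 N), for 0.1 s.
At the end, for the whole second after the job is handed in: The end rail is home on the board (gap under 1.5 mm), the head is back within 4 mm of its rear stop with the trigger at rest, and the board lies flat and still on the bed within 30 mm of where it began (value of joint rail below 0.0015 m and value of joint head below 0.004 m and value of joint trigger below 0.05 rad and z of board_center in the frame of station between 0.055 and 0.065 m and distance of board_center from where it was at the start of the episode below 0.03 m and angle between board_center's own z axis and vertical below 0.1 rad and linear speed of board below 0.02 m/s); the robot touches nothing.
It fails at once if the wood is crushed: the jaw presses on the rail with more than 50 N (contact force between head and board above 50 N).
It fails at once if the board or its rail is pushed by hand (over 3 N) (contact force between any of the fingers, the arm and board above 3 N).
It fails at once if a bystander is moved more than 25 mm (distance of any of glue, dowel_tin, mallet, spare_rail, done_board, dipper, dish_brush, bowl from where it was at the start of the episode above 0.025 m).
It also fails if it takes over 64 s, if anything falls off the work surface, if the arm or the gripper's body presses on something with over 40 N, if the wrist force passes 120 N, or if a joint passes its speed limit or range.

### The arm

A 6-joint arm with a two-finger parallel gripper is mounted at the origin on the work surface. World frame = base frame: x ahead of the robot, y to its left, z up, the work surface at z = 0. Lengths are in m, angles in rad, forces in N, time in s.
With the tool pointing down it reaches from about 0.35 to 0.975 m from the base axis. Payload 4.9 kg.
Tool frame: the origin (TCP) lies midway between the tips of the shut fingers; the grasp point (between the pads) lies 19 mm behind it; z points along the fingers, y is the direction in which the jaws open and shut (so a half turn about z gives the same grasp; the last joint's range is limited). The gripper opens to 85 mm and grips with 20 to 120 N. Pads are 22 mm wide; open, the fingers measure 114 mm over their backs; the gripper's body (76 mm by 85 mm) begins 54 mm behind the grasp point. The pads swing forward as they close: fully open they stand 13 mm farther back than shut.
Start: joints at [-1.258, 0.053, 1.613, -0, 1.476, -0.119], TCP at [0.262, -0.568, 0.231] pointing down, gripper open.
Joint ranges: [-3.01, 3.01], [-1.01, 2.22], [0.06, 2.58], [-1.02, 4.17], [0.09, 2.62], [-3.14, 3.14]. Speed limits (rad/s): [2.57, 2.57, 3.14, 3.14, 3.14, 3.14].

### API

Orientations are given as a unit quaternion [w, x, y, z].
In Python, from plant import state, grab_frame, camera_params, job_done, boxes_of gives the robot as it stands.
- The arm moves only by the tool step_arm, never from a script. Its argument "steps" is a list of rows, each a list of 4 numbers: the shift along the tool's x, y, z in mm, then the turn about the tool's z in degrees. A call has 1 to 8 rows; each row shifts and turns the pose as measured when the row begins, along the tool's axes as they then stand; what a row does not reach is not made up. A row lasts 1/10 s, in which the tool goes at most 50 mm and 8.59 degrees, less where a joint would pass 70% of its speed; a pose out of reach is approached as far as the arm can. A call is refused whole if a number of a shift passes 50 or a number of a turn 8.59, either way. A call with a gripper value outside its range is refused whole. "claw" is the opening in per cent of the stroke, from 0 (shut) to 100 (fully open), set as the call begins (left out, the last holds). The fingers move at their own pace and stop on an object; the grip force is fixed at half the most. Time passes only in rows, so rows that do not move let the fingers close. It gives the time, the measured TCP pose, the force and the opening at its end, in the units of the state.
- state(): the state, without advancing time (a new reading comes with each control period).
- grab_frame(name): name is "side" or "top" or "wrist"; returns (picture, depth): 420x560x3 uint8, red, green, blue; 420x560 float32, m along the optical axis (not along the pixel's ray), 0 where there is no reading.
- camera_params(name): a dict with "mtx" (3x3 intrinsics, pixels), "k1" (the pictures are not rectified: a ray, as slopes to the right and down, at radius r is drawn at 1 + k1 r^2 times it, then the intrinsics apply), "extrinsics" (4x4, takes a point from camera to world coordinates); the wrist camera has in their place "T_tool_cam" (4x4, takes a point from camera to tool coordinates, whose origin is the TCP and whose axes are the flange's). Camera axes: x right, y down, z forward; pixel columns grow to the right and rows downward; lengths in m; the calibration is good to about 2 mm. A picture is of the moment at which its call begins: read the wrist's pose just before it. camera_params takes no time and is no camera call.
- job_done(): hands the job in, once; it reports no verdict.
Trained networks look in the newest picture that a camera, given by its name, has taken for a name from the list of things; names that differ only in an ending like _2 or _b are one class to them, and where a whole thing is asked for, a point or a joint stands for the part that bears it (a point fixed in the world has none). Each returns a list of dicts, best first, with "p" (0 to 1); they miss things now and then, are a little off and sometimes report something else, mostly with a low value. They report only what shows in the picture. A call takes as long as a camera call. They do not tell look-alikes from the thing itself.
- boxes_of(camera, label): "box" ([left, top, width, height] in pixels, round what is visible of it).
The state is a dict: "time": time; "joint_pos": joint angles; "joint_vel": joint speeds; "joint_efforts": joint torques, N m; "tool_pos": TCP position; "tool_rot": TCP orientation; "contact_force": force on the tool from outside, world axes, zero at the start; "ft_torque": the same for the moment, N m; "gripper_width": opening from 0.0 (shut) to 1.0 (fully open).
Only numpy, scipy, OpenCV 4.12 (cv2) and the standard library are available. Lean on these libraries where they do the work, as an engineer would, in place of code of your own. Each camera call takes 0.05 s, during which the arm holds its last target. There are 200 camera calls.

## Working session

There is one attempt and no reset: what is moved stays moved. The work goes in short steps, Python scripts to look and compute and a tool call to move; the robot and the scene stay as the last step left them, time stands still between calls to the robot, and variables do not carry over. Pictures are saved under pics/ and viewed, about 8 in all and at most 12, crops included, and the job is handed in when it is done.

Besides the shell and the picture viewer there is one more tool, called as a command line: name --pt "numbers of a row" for each row, then --argument value for the rest. step_arm: Moves the arm, as the interface text tells. Its arguments: {"type":"object","properties":{"steps":{"type":"array"},"claw":{"type":"number"}},"required":["steps"]}

```bash
mkdir -p pics; ls; cat > h.py <<'E'
import numpy as np, cv2
from plant import state, grab_frame, camera_params, job_done, boxes_of
from scipy.spatial.transform import Rotation as R
def T_tool(s=None):
    s=s or state(); w,x,y,z=s["tool_rot"]; T=np.eye(4); T[:3,:3]=R.from_quat([x,y,z,w]).as_matrix(); T[:3,3]=s["tool_pos"]; return T
def cam(name,s=None):
    p=camera_params(name)
    E=np.array(p["extrinsics"]) if "extrinsics" in p else T_tool(s)@np.array(p["T_tool_cam"])
    return np.array(p["mtx"]),p["k1"],E
def cloud(name,d,s=None):
    K,k1,E=cam(name,s); h,w=d.shape
    v,u=np.mgrid[:h,:w].astype(float)
    n=cv2.undistortPoints(np.stack([u.ravel(),v.ravel()],1)[:,None],K,np.array([k1,0,0,0.])).reshape(h,w,2)
    P=np.dstack([n[...,0]*d,n[...,1]*d,d])
    W=P@E[:3,:3].T+E[:3,3]; W[d==0]=np.nan; return W
def proj(name,X,s=None):
    K,k1,E=cam(name,s); r=np.linalg.inv(E)
    return cv2.projectPoints(np.atleast_2d(X).astype(float),cv2.Rodrigues(r[:3,:3])[0],r[:3,3],K,np.array([k1,0,0,0.]))[0].reshape(-1,2)
def save(fn,img): cv2.imwrite("pics/"+fn,img[...,::-1])
E
python3 - <<'E'
from h import *
a,d=grab_frame("top"); np.savez("top.npz",a=a,d=d); W=cloud("top",d)
for l in ["station","board","rail_face","trigger","lever","head","glue","dowel_tin","fixed_jaw_face","jaw_face"]:
    for b in boxes_of("top",l)[:3]:
        x,y,w,h=b["box"]; c=W[int(y+h/2),int(x+w/2)]; print(l,round(b["p"],2),np.round(b["box"]),np.round(c,3))
b,_=grab_frame("side")
save("t1.png",a); save("s1.png",b)
print(state())
E
```

```text
pics
station 0.87 [249. 174. 127.  72.] [ 0.547 -0.044  0.057]
station 0.63 [279. 177.  26.  68.] [0.536 0.022 0.084]
board 0.94 [341. 272.  38.  32.] [ 0.297 -0.209  0.022]
board 0.93 [197. 178.  44.  40.] [0.583 0.27  0.02 ]
board 0.71 [222. 262.  40.  30.] [0.321 0.177 0.02 ]
rail_face 0.73 [223. 180.  18.  21.] [0.613 0.228 0.016]
rail_face 0.71 [220. 262.  13.  29.] [0.322 0.232 0.026]
rail_face 0.55 [305. 175.   9.  27.] [ 0.616 -0.033  0.064]
trigger 0.6 [292. 218.   8.  18.] [0.483 0.007 0.07 ]
head 0.69 [279. 178.  22.  67.] [0.533 0.028 0.083]
head 0.47 [253. 172. 122.  73.] [ 0.546 -0.05   0.063]
glue 0.48 [261. 175.  11.  13.] [0.632 0.109 0.076]
dowel_tin 0.63 [358. 173.  12.  13.] [ 0.665 -0.223  0.025]
dowel_tin 0.59 [ 88. 171.  85.  50.] [0.567 0.554 0.073]
fixed_jaw_face 0.86 [255. 174. 121.  73.] [ 0.542 -0.053  0.067]
fixed_jaw_face 0.34 [303. 171.  42.  32.] [ 0.619 -0.081  0.074]
jaw_face 0.68 [276. 179.  25.  62.] [0.539 0.032 0.085]
{'time': 0.6, 'joint_pos': array([-1.25799193e+00,  5.26858151e-02,  1.61286662e+00, -1.51649119e-05,
        1.47603002e+00, -1.18949315e-01]), 'joint_vel': array([ 5.82827159e-04,  1.23147265e-03, -9.56463593e-05,  1.62247464e-04,
       -1.38240043e-03,  6.60652281e-04]), 'joint_efforts': array([-6.53631450e-04, -3.93409216e+01, -3.70232570e+01, -1.51333829e-04,
        6.98848162e-04,  5.27428256e-06]), 'tool_pos': array([ 0.26156134, -0.56762151,  0.23133234]), 'tool_rot': array([ 5.80674052e-06,  9.76788790e-01,  2.14204715e-01, -7.01943300e-06]), 'contact_force': array([-0.65748215,  0.07835523,  0.00518749]), 'ft_torque': array([0.01654668, 0.02908329, 0.01083462]), 'gripper_width': 1.0019332349500851}
```

```bash
python3 - <<'E'
from h import *
z=np.load("top.npz");a=z["a"];s=cv2.imread("pics/s1.png")[...,::-1]
c=cv2.resize(a[165:255,240:385],None,fx=5.5,fy=5.5,interpolation=cv2.INTER_CUBIC); save("t1c.png",c)
E
```

```text
(no output)
```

View pics/t1.png

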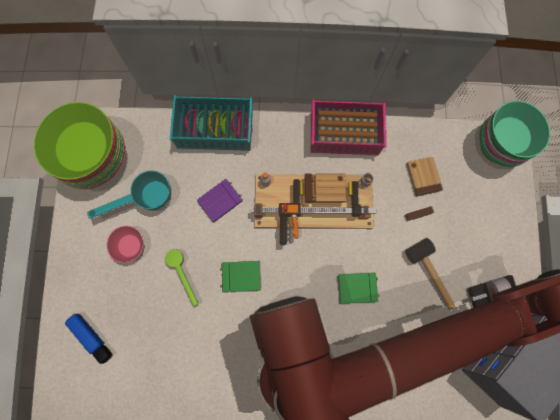

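View pics/t1c.png

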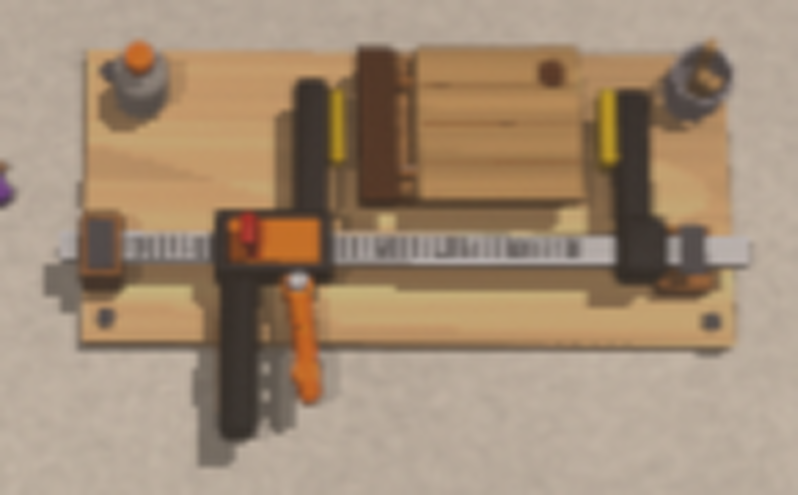

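The top view shows the clamp station in the middle. The bar runs along row ~211 with the head at (289,210), the dark rail at (309,188) and the light board at (330,188).

Candidates for the board:
- Light wood in the clamp at (325,188): this is the one, the only light-wood board with a dark rail, lying between the yellow pads.
- Done_board at (424,176), which is a bystander.
- Green boards at (241,277) and (358,288), and the purple one at (219,200), which are look-alikes.

The enlarged crop confirms it. The rail stands off by about 10 mm and the jaw pad is about 10 mm from the rail.

```bash
python3 - <<'E'
from h import *
z=np.load("top.npz");d=z["d"];a=z["a"]
K,k1,E=cam("top")
def onplane(u,v,h):
    n=cv2.undistortPoints(np.array([[[u,v]]],float),K,np.array([k1,0,0,0.])).ravel()
    r=E[:3,:3]@[n[0],n[1],1]; t=(h-E[2,3])/r[2]; return E[:3,3]+t*r
c=lambda x,y,h: onplane(240+(x+.5)/5.5-.5,165+(y+.5)/5.5-.5,h)
for n,p in dict(bl=(80,347,.018),br=(735,347,.018),tl=(87,50,.018),tr=(727,48,.018),barL=(62,247,.06),barR=(748,252,.06),grip=(238,350,.07),trig=(308,385,.07),gripend=(238,437,.07),pad=(345,125,.07),rail=(357,125,.07),tab=(250,228,.11),headL=(217,240,.08),headR=(330,240,.08)).items(): print(n,np.round(c(*p),3))
s=state();T=T_tool(s);print(T[:3,:2].round(3))
print(camera_params("wrist"))
E
```

```text
bl [0.486 0.144 0.018]
br [ 0.499 -0.254  0.018]
tl [0.673 0.148 0.018]
tr [ 0.689 -0.252  0.018]
barL [0.538 0.155 0.06 ]
barR [ 0.549 -0.253  0.06 ]
grip [0.478 0.049 0.07 ]
trig [0.459 0.008 0.07 ]
gripend [0.427 0.048 0.07 ]
pad [ 0.616 -0.01   0.07 ]
rail [ 0.616 -0.018  0.07 ]
tab [0.542 0.045 0.11 ]
headL [0.541 0.064 0.08 ]
headR [ 0.543 -0.002  0.08 ]
[[ 0.908  0.418]
 [ 0.418 -0.908]
 [-0.     0.   ]]
{'mtx': array([[318.8659659 ,   0.        , 277.41697114],
       [  0.        , 318.8659659 , 206.78196378],
       [  0.        ,   0.        ,   1.        ]]), 'k1': -0.002585481833430241, 'T_tool_cam': array([[-1.17235711e-03, -9.62604473e-01, -2.70908203e-01,
         6.94728593e-02],
       [ 9.99999235e-01, -1.02157390e-03, -6.97596500e-04,
         1.81092216e-04],
       [ 3.94756763e-04, -2.70908814e-01,  9.62604934e-01,
        -1.43663954e-01],
       [ 0.00000000e+00,  0.00000000e+00,  0.00000000e+00,
         1.00000000e+00]])}
```

step_arm --pt "0 0 0 7.7" --pt "0 0 0 7.7" --pt "0 0 0 7.6" --pt "17 -46 0 0" --pt "17 -46 0 0" --pt "17 -46 0 0" --pt "17 -46 0 0" --pt "17 -46 0 0" --claw 100

```text
time: 1.4
tool_pos: [0.3436, -0.3352, 0.2302]
tool_rot: [0.0, 1.0, 0.002, 0.0]
contact_force: [1.3, -0.2, -0.0]
gripper_width: 0.999
```

step_arm --pt "16 -47 0 -1.5" --pt "16 -47 0 0" --pt "16 -47 0 0" --pt "16 -47 0 0" --pt "16 -47 0 0" --pt "16 -47 0 0" --pt "16 -47 0 0" --pt "16 -40 0 0"

```text
time: 2.2
tool_pos: [0.4613, 0.0426, 0.233]
tool_rot: [0.002, 1.0, 0.014, 0.005]
contact_force: [1.0, -0.2, -0.1]
gripper_width: 1.001
```

```bash
python3 - <<'E'
from h import *
s=state();a,d=grab_frame("wrist"); np.savez("w1.npz",a=a,d=d,T=T_tool(s)); save("w1.png",a)
print(s["tool_pos"],s["tool_rot"])
W=cloud("wrist",d,s)
for l in ["trigger","lever","head","rail_face","board","jaw_face","fixed_jaw_face"]:
    for b in boxes_of("wrist",l)[:2]:
        x,y,w,h=b["box"]; print(l,round(b["p"],2),np.round(b["box"]),np.round(W[int(y+h/2),int(x+w/2)],3))
E
```

```text
[0.46126636 0.04255457 0.23296209] [0.00208433 0.99988435 0.01406166 0.00540391]
trigger 0.92 [299. 124.  20.  77.] [0.492 0.013 0.071]
lever 0.75 [269.  90.  18.  26.] [0.542 0.044 0.117]
lever 0.59 [198.   2.  27.  11.] [0.631 0.109 0.037]
head 0.98 [255.   0.  91. 224.] [0.537 0.024 0.082]
rail_face 0.97 [57.  0. 90. 79.] [0.604 0.224 0.022]
rail_face 0.93 [350.   0.  32.  75.] [ 0.602 -0.03   0.071]
board 0.89 [418. 267. 102.  55.] [ 0.326 -0.2    0.022]
board 0.81 [350.   0. 163.  72.] [ 0.605 -0.088  0.071]
jaw_face 0.85 [253.   0.  94. 223.] [0.538 0.024 0.082]
fixed_jaw_face 0.61 [155.   0. 404. 224.] [ 0.539 -0.031  0.063]
```

View pics/w1.png

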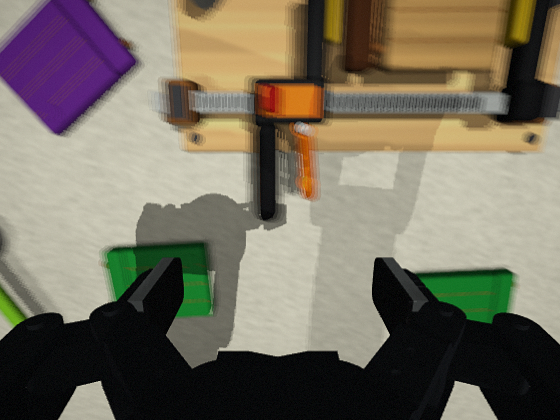

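The wrist view is blurred because the arm was still settling. It shows the grip at (267,170), the trigger at (307,165), the red tab at (268,100) and the bar along row ~102. I'll take a settled frame and measure by colour and depth.

```bash
cat > meas.py <<'E'
from h import *
def meas(fn):
    s=state();a,d=grab_frame("wrist"); save(fn,a); W=cloud("wrist",d,s)
    print(np.round(s["tool_pos"],4),"toolx deg",np.degrees(np.arctan2(T_tool(s)[1,0],T_tool(s)[0,0])).round(2))
    h=cv2.cvtColor(a,cv2.COLOR_RGB2HSV).astype(int); z=W[...,2]; X=W[...,0];Y=W[...,1]
    near=(X>.40)&(X<.72)&(Y<.17)&(Y>-.28)
    orange=(h[...,0]>5)&(h[...,0]<18)&(h[...,1]>180)&(h[...,2]>120)
    black=(h[...,2]<60)
    q=lambda n,m:print(n,m.sum(),"x",np.percentile(X[m],[2,50,98]).round(4),"y",np.percentile(Y[m],[2,50,98]).round(4),"z",np.percentile(z[m],[5,50,95]).round(3)) if m.sum()>5 else print(n,0)
    q("trig",near&orange&(z>.055)&(z<.078)&(X<.53))
    for x0 in (.43,.44,.45,.46,.47,.48): q(f"trig@{x0}",near&orange&(z>.06)&(z<.078)&(abs(X-x0)<.003))
    q("grip",near&(z>.06)&(z<.085)&black&(X<.51)); q("grip@.465",near&(z>.06)&(z<.085)&black&(abs(X-.465)<.003))
    q("tab",near&(z>.10)&(z<.125)&(X>.5)&(X<.58)&((h[...,0]<5)|(h[...,0]>172)))
    q("headtop",near&(z>.079)&(z<.09)&(X>.5)&(X<.58))
    m=near&(z>.055)&(z<.072)&(h[...,1]<50)&(h[...,2]>70)&(X>.51)&(X<.58)
    if m.sum()>50:
        p=np.polyfit(Y[m],X[m],1);print("bar x at y=0.03:",np.polyval(p,.03).round(4),"slope",p[0].round(4))
    yel=near&(h[...,0]>20)&(h[...,0]<33)&(h[...,1]>180)&(z>.05); q("yelJ",yel&(Y>-.1)); q("yelF",yel&(Y<-.1))
    dark=near&(h[...,0]<14)&(h[...,1]>70)&(h[...,2]<110)&(z>.062)&(z<.078)&(X>.57)&(X<.70)&(Y<.03); q("rail",dark)
E
python3 -c "
from meas import *
meas('w2.png')"
```

```text
[0.4609 0.0389 0.2325] toolx deg 1.42
trig 933 x [0.4558 0.4901 0.5255] y [0.0017 0.0101 0.1265] z [0.069 0.071 0.073]
trig@0.43 0
trig@0.44 0
trig@0.45 0
trig@0.46 72 x [0.4571 0.4599 0.4629] y [0.0003 0.0066 0.0122] z [0.069 0.071 0.073]
trig@0.47 92 x [0.4671 0.4699 0.473 ] y [0.0011 0.0091 0.0158] z [0.071 0.072 0.073]
trig@0.48 84 x [0.4772 0.4799 0.4827] y [0.0022 0.009  0.015 ] z [0.068 0.071 0.073]
grip 1929 x [0.4336 0.4736 0.5085] y [0.0363 0.0475 0.0589] z [0.068 0.075 0.077]
grip@.465 145 x [0.4621 0.465  0.4678] y [0.0361 0.0468 0.0586] z [0.069 0.075 0.077]
tab 327 x [0.5352 0.5442 0.5537] y [0.0409 0.0457 0.0504] z [0.114 0.116 0.118]
headtop 3527 x [0.5229 0.5458 0.5636] y [-0.1947  0.0218  0.0621] z [0.079 0.081 0.083]
bar x at y=0.03: 0.545 slope -0.026
yelJ 469 x [0.4611 0.6112 0.6284] y [-0.0103 -0.0057  0.082 ] z [0.066 0.07  0.073]
yelF 1155 x [0.5998 0.6167 0.6344] y [-0.1737 -0.1639 -0.1622] z [0.056 0.071 0.075]
rail 2020 x [0.5739 0.6016 0.6284] y [-0.0432 -0.0307 -0.0194] z [0.067 0.071 0.072]
```

View pics/w2.png

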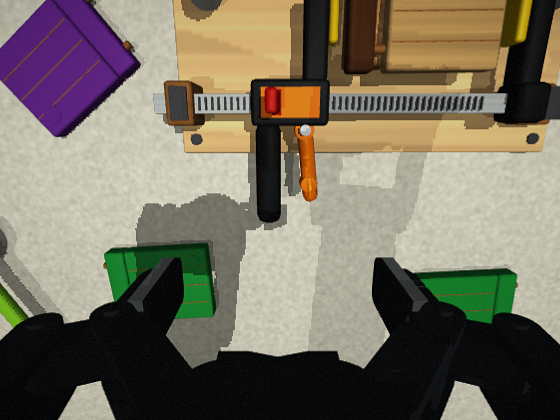

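The settled view shows the grip at (268,175), the trigger at (308,165) and the tab at (271,100). The colour and depth readings match this. The pinch point is about (0.469, 0.030), and the tool is lined up with the bar to 0.1°.

step_arm --pt "8 9 0 0" --pt "0 0 35 0" --pt "0 0 35 0" --pt "0 0 35 0" --pt "0 0 20 0" --pt "0 0 0 0"

```text
time: 3.25
tool_pos: [0.4752, 0.0206, 0.1067]
tool_rot: [0.003, 1.0, 0.007, 0.009]
contact_force: [-1.0, -0.6, 0.3]
gripper_width: 0.999
```

step_arm --pt "0 0 0 0"

```text
time: 3.35
tool_pos: [0.4755, 0.0196, 0.1069]
tool_rot: [0.004, 1.0, 0.006, 0.009]
contact_force: [0.4, 0.7, 0.9]
gripper_width: 1.004
```

```bash
python3 -c "
from h import *
s=state();print(s['tool_pos'],T_tool(s).round(4))"
```

```text
[0.47554042 0.01961689 0.10690605] [[ 0.9998  0.0122  0.0178  0.4755]
 [ 0.0123 -0.9999 -0.0071  0.0196]
 [ 0.0177  0.0073 -0.9998  0.1069]
 [ 0.      0.      0.      1.    ]]
```

step_arm --pt "-7 -10 0 -0.8" --pt "0 0 0 0" --pt "0 0 18 0" --pt "0 0 0 0"

```text
time: 3.75
tool_pos: [0.4721, 0.0294, 0.0945]
tool_rot: [0.004, 1.0, 0.013, 0.014]
contact_force: [-0.6, 0.1, 0.0]
gripper_width: 1.001
```

step_arm --pt "-2 0 25 0" --pt "0 0 20 0" --pt "0 0 10 0" --pt "0 0 0 0"

```text
time: 4.15
tool_pos: [0.4769, 0.0291, 0.0452]
tool_rot: [0.005, 1.0, 0.014, 0.02]
contact_force: [-0.2, 0.4, 0.0]
gripper_width: 1.003
```

```bash
python3 -c "
from h import *
s=state();print(s['tool_pos'],T_tool(s).round(4))"
```

```text
[0.4768721  0.02908897 0.04520705] [[ 0.9988  0.0286  0.0403  0.4769]
 [ 0.029  -0.9995 -0.0094  0.0291]
 [ 0.04    0.0105 -0.9991  0.0452]
 [ 0.      0.      0.      1.    ]]
```

step_arm --pt "-8 0 3 0" --pt "0 0 3 0" --pt "0 0 0 0" --claw 80

```text
time: 4.45
tool_pos: [0.4706, 0.0287, 0.0416]
tool_rot: [0.005, 1.0, 0.015, 0.022]
contact_force: [0.1, -0.3, -0.4]
gripper_width: 0.8
```

step_arm --pt "0 0 0 0" --pt "0 0 0 0" --claw 72

```text
time: 4.65
tool_pos: [0.4712, 0.0286, 0.0427]
tool_rot: [0.005, 1.0, 0.015, 0.023]
contact_force: [-0.3, 0.7, -0.4]
gripper_width: 0.727
```

step_arm --pt "0 0 0 0" --pt "0 0 0 0" --claw 64

```text
time: 4.85
tool_pos: [0.4713, 0.0294, 0.0435]
tool_rot: [0.004, 1.0, 0.014, 0.023]
contact_force: [-0.8, -0.9, -2.4]
gripper_width: 0.646
```

step_arm --pt "0 0 0 0" --pt "0 0 0 0" --claw 58

```text
time: 5.05
tool_pos: [0.4713, 0.0302, 0.0441]
tool_rot: [0.003, 1.0, 0.014, 0.023]
contact_force: [-1.0, -0.2, -0.9]
gripper_width: 0.581
```

step_arm --pt "0 0 0 0" --pt "0 0 0 0" --claw 52

```text
time: 5.25
tool_pos: [0.4713, 0.031, 0.0447]
tool_rot: [0.003, 1.0, 0.014, 0.023]
contact_force: [-0.4, 0.8, 0.3]
gripper_width: 0.521
```

step_arm --pt "0 0 0 0" --pt "0 0 0 0" --pt "0 8 3 0" --pt "0 0 0 0" --claw 86

```text
time: 5.65
tool_pos: [0.4721, 0.0211, 0.041]
tool_rot: [0.004, 1.0, 0.015, 0.023]
contact_force: [0.4, 0.5, -1.0]
gripper_width: 0.86
```

```bash
python3 -c "
from meas import *
meas('w3.png')"
```

```text
[0.4721 0.0211 0.041 ] toolx deg 1.69
trig 4878 x [0.4584 0.492  0.5241] y [-0.0034  0.0043  0.0168] z [0.068 0.072 0.073]
trig@0.43 0
trig@0.44 0
trig@0.45 0
trig@0.46 253 x [0.4572 0.4603 0.4629] y [-0.0042  0.0005  0.0056] z [0.07  0.072 0.073]
trig@0.47 505 x [0.4671 0.47   0.4729] y [-0.0046  0.0027  0.0098] z [0.071 0.072 0.073]
trig@0.48 402 x [0.4771 0.4803 0.4828] y [-0.0034  0.0031  0.0095] z [0.068 0.071 0.073]
grip 11679 x [0.4481 0.4781 0.5086] y [-0.0244  0.0406  0.0683] z [0.065 0.075 0.08 ]
grip@.465 1256 x [0.4621 0.4652 0.4679] y [-0.0156  0.0403  0.0584] z [0.064 0.075 0.08 ]
tab 4785 x [0.5353 0.5446 0.5533] y [0.0347 0.0384 0.0439] z [0.103 0.116 0.118]
headtop 21214 x [0.5223 0.5441 0.5633] y [-0.0088  0.0161  0.0562] z [0.08  0.082 0.083]
bar x at y=0.03: 0.5448 slope -0.0252
yelJ 16 x [0.4715 0.5126 0.5138] y [0.0056 0.0075 0.0256] z [0.071 0.072 0.074]
yelF 0
rail 2002 x [0.5724 0.5753 0.5793] y [-0.0428 -0.0309 -0.0206] z [0.064 0.07  0.072]
```

View pics/w3.png

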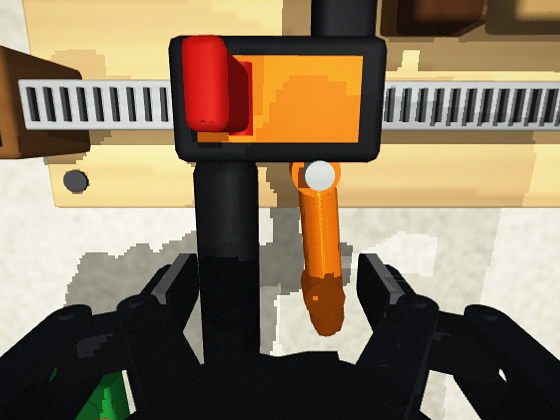

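The close view shows the head has moved about 6.5 mm. The fingers stand either side of the grip (pad at (180,290)) and the trigger (pad at (375,285)). Now the second squeeze.

step_arm --pt "0 0 0 0" --pt "0 0 0 0" --claw 68

```text
time: 5.9
tool_pos: [0.4723, 0.0221, 0.0415]
tool_rot: [0.003, 1.0, 0.014, 0.023]
contact_force: [-0.9, 1.8, 2.0]
gripper_width: 0.681
```

step_arm --pt "0 0 0 0" --pt "0 0 0 0" --claw 62

```text
time: 6.1
tool_pos: [0.4722, 0.0227, 0.0421]
tool_rot: [0.002, 1.0, 0.014, 0.023]
contact_force: [-0.5, 0.4, -1.3]
gripper_width: 0.619
```

step_arm --pt "0 0 0 0" --pt "0 0 0 0" --claw 57

```text
time: 6.3
tool_pos: [0.4722, 0.0223, 0.0427]
tool_rot: [0.003, 1.0, 0.014, 0.023]
contact_force: [0.1, 1.0, 0.0]
gripper_width: 0.568
```

step_arm --pt "0 0 0 0" --pt "0 0 0 0" --claw 52

```text
time: 6.5
tool_pos: [0.4722, 0.0219, 0.0432]
tool_rot: [0.003, 1.0, 0.014, 0.023]
contact_force: [-1.1, 1.1, 0.5]
gripper_width: 0.522
```

step_arm --pt "0 0 0 0" --pt "0 0 0 0" --pt "0 8 2 0" --pt "0 0 0 0" --claw 86

```text
time: 6.9
tool_pos: [0.4726, 0.0127, 0.0402]
tool_rot: [0.004, 1.0, 0.015, 0.023]
contact_force: [0.2, 0.6, 0.1]
gripper_width: 0.861
```

```bash
python3 -c "
from meas import *
meas('w4.png')" | egrep "^\[|trig@0.47|tab|rail|headtop"
```

```text
[0.4726 0.0127 0.0402] toolx deg 1.7
trig@0.47 497 x [0.4672 0.47   0.4729] y [-0.0137 -0.0063  0.0006] z [0.071 0.072 0.073]
tab 4309 x [0.5357 0.5451 0.5537] y [0.0217 0.0261 0.0309] z [0.115 0.117 0.118]
headtop 22521 x [0.5227 0.5445 0.5635] y [-0.0178  0.0083  0.0471] z [0.08  0.081 0.083]
rail 2070 x [0.5725 0.5754 0.5795] y [-0.0488 -0.0368 -0.0266] z [0.064 0.07  0.072]
```

Squeeze 2 moved the head about 9 mm. The rail has moved about 6 mm, so the jaw is now on it. From here I'll squeeze in small steps.

step_arm --pt "0 0 0 0" --pt "0 0 0 0" --pt "0 0 0 0" --claw 66

```text
time: 7.25
tool_pos: [0.4726, 0.0144, 0.0408]
tool_rot: [0.002, 1.0, 0.014, 0.023]
contact_force: [-0.5, -1.0, 0.2]
gripper_width: 0.658
```

step_arm --pt "0 0 0 0" --pt "0 0 0 0" --claw 63

```text
time: 7.45
tool_pos: [0.4726, 0.0153, 0.0412]
tool_rot: [0.001, 1.0, 0.014, 0.023]
contact_force: [-1.4, -0.3, 0.9]
gripper_width: 0.632
```

step_arm --pt "0 0 0 0" --pt "0 0 0 0" --claw 60

```text
time: 7.65
tool_pos: [0.4726, 0.016, 0.0415]
tool_rot: [0.0, 1.0, 0.014, 0.023]
contact_force: [-0.5, 0.8, 0.4]
gripper_width: 0.602
```

step_arm --pt "0 0 0 0" --pt "0 0 0 0" --claw 57

```text
time: 7.85
tool_pos: [0.4726, 0.0164, 0.0419]
tool_rot: [-0.0, 1.0, 0.014, 0.023]
contact_force: [-0.5, 1.9, 2.4]
gripper_width: 0.571
```

step_arm --pt "0 0 0 0" --pt "0 0 0 0" --claw 54.5

```text
time: 8.05
tool_pos: [0.4725, 0.0165, 0.0422]
tool_rot: [-0.0, 1.0, 0.013, 0.022]
contact_force: [-1.4, 3.1, 1.4]
gripper_width: 0.548
```

step_arm --pt "0 0 0 0" --pt "0 0 0 0" --claw 52

```text
time: 8.25
tool_pos: [0.4725, 0.0163, 0.0426]
tool_rot: [0.0, 1.0, 0.013, 0.022]
contact_force: [-1.0, 3.1, 2.6]
gripper_width: 0.521
```

step_arm --pt "0 0 0 0" --pt "0 0 0 0" --pt "0 8 2 0" --pt "0 0 0 0" --claw 86

```text
time: 8.65
tool_pos: [0.473, 0.0061, 0.0394]
tool_rot: [0.002, 1.0, 0.014, 0.023]
contact_force: [-0.2, 0.6, -0.7]
gripper_width: 0.859
```

```bash
python3 -c "
from meas import *
meas('w5.png')" | egrep "^\[|trig@0.47|tab|rail|headtop"
```

```text
[0.473  0.0061 0.0394] toolx deg 1.62
trig@0.47 515 x [0.4672 0.47   0.4729] y [-0.0194 -0.0121 -0.005 ] z [0.071 0.072 0.073]
tab 4414 x [0.5358 0.5452 0.5539] y [0.0161 0.0204 0.0253] z [0.115 0.117 0.118]
headtop 22652 x [0.5228 0.5447 0.5637] y [-0.0235  0.0023  0.0413] z [0.08  0.081 0.083]
rail 2034 x [0.5727 0.5755 0.5793] y [-0.0541 -0.0422 -0.0322] z [0.064 0.07  0.072]
```

View pics/w5.png

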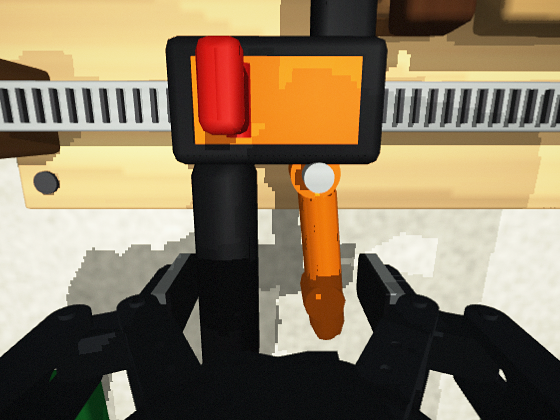

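The rail's right edge is at about (470,25) and the board starts close beside it, so the gap is already smaller. I'll measure it along one row in each frame.

```bash
python3 -c "
from h import *
for n in (3,4,5):
    a=cv2.imread(f'pics/w{n}.png')[...,::-1]; print(n,[tuple(int(v) for v in a[3:9,c].mean(0)) for c in range(456,530,4)])
c=np.hstack([cv2.resize(cv2.imread(f'pics/w{n}.png')[0:60,370:560],None,fx=3,fy=3) for n in (3,5)]);print(c.shape)
s=state();a,d=grab_frame('wrist');W=cloud('wrist',d,s)
for u in (385,390,395,440,460,468,472,476,480,490): print(u,W[6,u].round(4))
b,_=grab_frame('top');save('t2c.png',np.vstack([cv2.resize(np.load('top.npz')['a'][168:220,280:380],None,fx=5.5,fy=5.5,interpolation=cv2.INTER_CUBIC),cv2.resize(b[168:220,280:380],None,fx=5.5,fy=5.5,interpolation=cv2.INTER_CUBIC)]))
"
```

```text
3 [(83, 47, 25), (84, 47, 24), (83, 47, 24), (81, 46, 25), (77, 42, 23), (76, 42, 22), (75, 43, 24), (100, 70, 39), (58, 44, 27), (61, 47, 28), (62, 48, 29), (64, 49, 29), (65, 51, 30), (69, 54, 32), (70, 54, 32), (108, 84, 49), (155, 120, 69), (181, 143, 83), (206, 164, 95)]
4 [(84, 46, 25), (82, 45, 24), (78, 44, 23), (75, 42, 21), (77, 44, 23), (68, 37, 21), (104, 74, 42), (61, 48, 28), (61, 48, 28), (62, 48, 29), (65, 51, 29), (69, 54, 32), (70, 55, 32), (79, 61, 36), (128, 99, 57), (167, 130, 76), (192, 152, 89), (207, 165, 96), (207, 164, 97)]
5 [(82, 46, 23), (81, 46, 25), (77, 44, 23), (76, 43, 23), (74, 40, 22), (60, 44, 25), (61, 47, 29), (62, 48, 27), (65, 49, 29), (67, 52, 30), (70, 54, 32), (80, 61, 36), (119, 92, 53), (168, 131, 77), (194, 153, 90), (208, 166, 97), (208, 164, 97), (207, 165, 96), (206, 164, 96)]
(180, 1140, 3)
385 [ 0.5838 -0.0312  0.0512]
390 [ 0.5834 -0.0326  0.0527]
395 [ 0.5809 -0.0322  0.0598]
440 [ 0.5775 -0.0434  0.0705]
460 [ 0.577  -0.0489  0.0725]
468 [ 0.5776 -0.0523  0.071 ]
472 [ 0.5774 -0.0532  0.0717]
476 [ 0.5785 -0.0561  0.0688]
480 [ 0.583  -0.0644  0.0564]
490 [ 0.5812 -0.065   0.0617]
```

View pics/t2c.png

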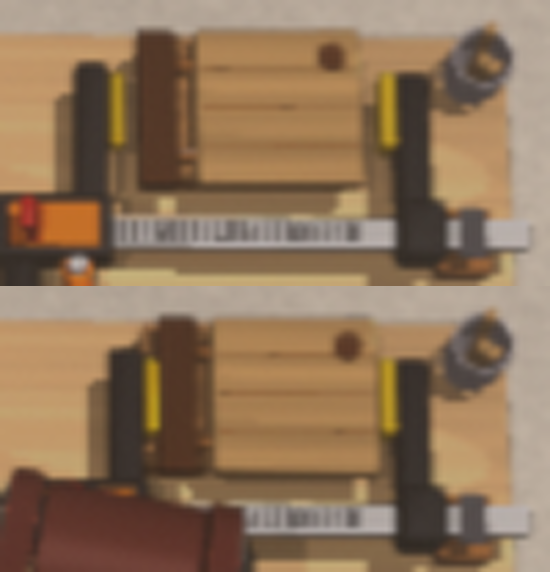

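The lower crop shows the board now against the fixed jaw (both at x≈380). The rail still stands off by about 10 mm, with its edge at ~197 and the board at ~213. The next squeezes press the rail itself.

step_arm --pt "0 0 0 0" --pt "0 0 0 0" --pt "0 0 0 0" --claw 66

```text
time: 9.1
tool_pos: [0.473, 0.0097, 0.0406]
tool_rot: [-0.002, 1.0, 0.014, 0.023]
contact_force: [0.2, -3.2, -0.3]
gripper_width: 0.658
```

step_arm --pt "0 0 0 0" --pt "0 0 0 0" --claw 63

```text
time: 9.3
tool_pos: [0.4729, 0.0109, 0.0411]
tool_rot: [-0.003, 1.0, 0.014, 0.022]
contact_force: [-0.7, -0.7, -1.5]
gripper_width: 0.632
```

step_arm --pt "0 0 0 0" --pt "0 0 0 0" --claw 60

```text
time: 9.5
tool_pos: [0.4729, 0.0112, 0.0415]
tool_rot: [-0.003, 1.0, 0.013, 0.022]
contact_force: [0.1, 0.8, 0.1]
gripper_width: 0.602
```

step_arm --pt "0 0 0 0" --pt "0 0 0 0" --claw 57

```text
time: 9.7
tool_pos: [0.4728, 0.011, 0.042]
tool_rot: [-0.003, 1.0, 0.013, 0.022]
contact_force: [-1.6, 2.6, 1.5]
gripper_width: 0.571
```

step_arm --pt "0 0 0 0" --pt "0 0 0 0" --claw 54.5

```text
time: 9.9
tool_pos: [0.4728, 0.0108, 0.0423]
tool_rot: [-0.003, 1.0, 0.013, 0.022]
contact_force: [-1.9, 2.8, 1.6]
gripper_width: 0.548
```

step_arm --pt "0 0 0 0" --pt "0 0 0 0" --claw 52

```text
time: 10.1
tool_pos: [0.4728, 0.0105, 0.0426]
tool_rot: [-0.003, 1.0, 0.013, 0.021]
contact_force: [-2.0, 1.1, 2.5]
gripper_width: 0.52
```

step_arm --pt "0 0 0 0" --pt "0 0 0 0" --pt "0 8 2 0" --pt "0 0 0 0" --claw 86

```text
time: 10.5
tool_pos: [0.4734, 0.001, 0.0395]
tool_rot: [-0.001, 1.0, 0.014, 0.022]
contact_force: [-0.4, 1.2, -0.1]
gripper_width: 0.857
```

```bash
python3 -c "
from meas import *
meas('w6.png')
s=state();a,d=grab_frame('wrist');W=cloud('wrist',d,s)
for r in (2,6,10,14):
    g=a[r,400:560].astype(int); b=np.where(g[:,0]>120)[0][0]+400; print(r,'board edge',b,W[r,b:b+12:4].round(4).tolist(), 'rail end', [(u,W[r,u].round(4).tolist()) for u in range(400,b) if W[r,u,2]>.068][-1])
b,_=grab_frame('top');save('t3c.png',cv2.resize(b[168:220,280:380],None,fx=5.5,fy=5.5,interpolation=cv2.INTER_CUBIC))
" | egrep -v "yel|grip|@0.4[^7]|bar|trig 4"
```

```text
[0.4734 0.001  0.0395] toolx deg 1.59
trig@0.47 509 x [0.4671 0.4701 0.4728] y [-0.0254 -0.0182 -0.011 ] z [0.071 0.072 0.073]
tab 4400 x [0.5361 0.5455 0.5543] y [0.0101 0.0144 0.0193] z [0.115 0.117 0.118]
headtop 22716 x [0.523  0.545  0.5639] y [-0.0295 -0.0038  0.0354] z [0.08  0.082 0.083]
rail 2083 x [0.5729 0.5757 0.5797] y [-0.0602 -0.0485 -0.0382] z [0.064 0.07  0.072]
2 board edge 491 [[0.5796, -0.0653, 0.0698], [0.5794, -0.0662, 0.0705], [0.5794, -0.0675, 0.0705]] rail end (490, [0.5796, -0.0649, 0.0699])
6 board edge 490 [[0.5788, -0.0657, 0.069], [0.5783, -0.0662, 0.0704], [0.5784, -0.0675, 0.0702]] rail end (489, [0.5791, -0.0659, 0.0681])
10 board edge 489 [[0.5774, -0.0653, 0.0694], [0.5775, -0.0667, 0.0693], [0.5765, -0.0662, 0.0722]] rail end (488, [0.5773, -0.0649, 0.0696])
14 board edge 490 [[0.5758, -0.065, 0.0708], [0.5762, -0.067, 0.0697], [0.5759, -0.0677, 0.0707]] rail end (489, [0.5764, -0.0658, 0.069])
```

View pics/t3c.png

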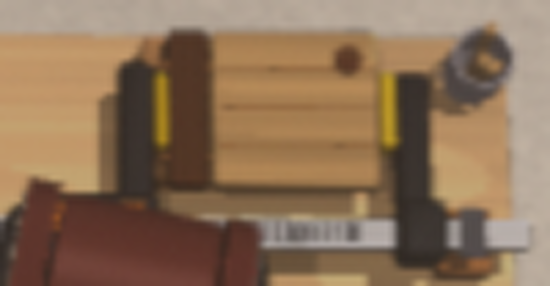

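```bash
python3 -c "
import cv2,numpy as np
f=lambda n:cv2.resize(cv2.imread(f'pics/w{n}.png')[0:60,380:560],None,fx=4.4,fy=4.4,interpolation=cv2.INTER_NEAREST)
cv2.imwrite('pics/c56.png',np.vstack([f(5),f(6)]))"
```

```text
(no output)
```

View pics/c56.png

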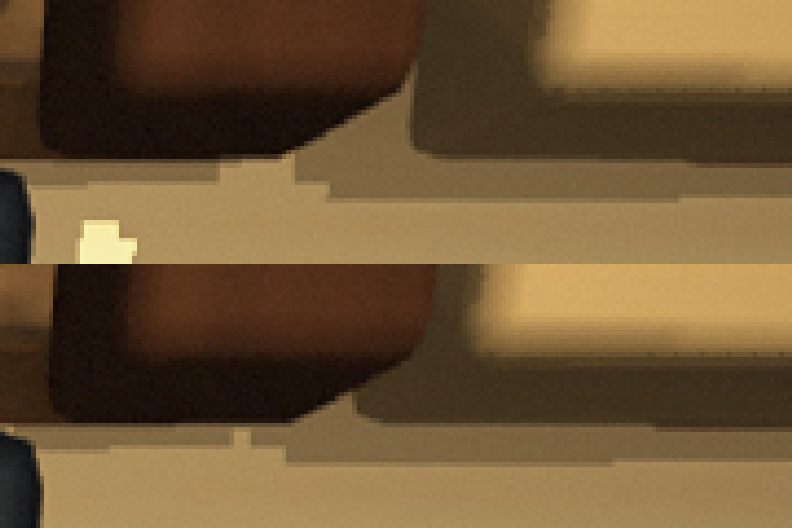

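In this crop, measured at the underside (10.8 px/mm), the gap went from about 10.5 mm to about 4.4 mm. One more partial squeeze should finish it, with stall expected near 55 %. I'll go down in small steps, tracking the rail in the wrist image and averaging the finger lag.

step_arm --pt "0 0 0 0" --pt "0 0 0 0" --pt "0 0 0 0" --claw 66

```text
time: 10.95
tool_pos: [0.4734, 0.0041, 0.0406]
tool_rot: [-0.005, 1.0, 0.014, 0.022]
contact_force: [-0.2, -2.0, -1.0]
gripper_width: 0.662
```

step_arm --pt "0 0 0 0" --pt "0 0 0 0" --claw 62

```text
time: 11.15
tool_pos: [0.4733, 0.0053, 0.0411]
tool_rot: [-0.006, 1.0, 0.013, 0.022]
contact_force: [-0.7, -1.3, -0.5]
gripper_width: 0.63
```

step_arm --pt "0 0 0 0" --pt "0 0 0 0" --claw 59

```text
time: 11.35
tool_pos: [0.4733, 0.0053, 0.0416]
tool_rot: [-0.006, 1.0, 0.013, 0.021]
contact_force: [-2.0, 0.3, -0.1]
gripper_width: 0.595
```

```bash
cat > feel.py <<'E'
from h import *
import sys
ws=[];ed=[];hd=[]
for i in range(4):
    s=state(); ws.append(s["gripper_width"]); a,d=grab_frame("wrist"); W=cloud("wrist",d,s); g=a.astype(float)
    # columns of the underside corners in rows 0..34: rail left (dark->light) and board face edge, made world y at z=.07/.05
    h=cv2.cvtColor(a,cv2.COLOR_RGB2HSV).astype(int);X,Y,z=W[...,0],W[...,1],W[...,2]
    m=(h[...,0]<14)&(h[...,1]>70)&(h[...,2]<110)&(z>.062)&(z<.078)&(X>.57)&(X<.70)&(Y<.03)
    ed.append(np.percentile(Y[m],[2,50,98])); t=(z>.079)&(z<.09)&(X>.52)&(X<.57); hd.append(np.percentile(Y[t],[2,98]))
save(sys.argv[1],a)
print("width",np.mean(ws).round(4),"rail",np.mean(ed,0).round(4),"head",np.mean(hd,0).round(4),"F",s["contact_force"].round(1),s["tool_pos"].round(4))
E
python3 feel.py f59.png
```

```text
width 0.5935 rail [-0.0626 -0.0506 -0.0404] head [-0.0318  0.0331] F [-1.9  1.6  2.6] [0.4733 0.0053 0.0416]
```

step_arm --pt "0 0 0 0" --pt "0 0 0 0" --claw 57.5

```text
time: 11.75
tool_pos: [0.4732, 0.0057, 0.0418]
tool_rot: [-0.006, 1.0, 0.013, 0.021]
contact_force: [-1.3, 1.3, 2.3]
gripper_width: 0.583
```

```bash
python3 feel.py f57.png
```

```text
width 0.5813 rail [-0.0627 -0.0506 -0.0405] head [-0.032   0.0329] F [-1.9  1.   3.2] [0.4732 0.0057 0.0418]
```

step_arm --pt "0 0 0 0" --pt "0 0 0 0" --claw 56.5

```text
time: 12.15
tool_pos: [0.4732, 0.006, 0.0419]
tool_rot: [-0.007, 1.0, 0.013, 0.021]
contact_force: [-2.0, 2.0, 3.8]
gripper_width: 0.571
```

```bash
python3 feel.py f56.png; python3 -c "
import cv2,numpy as np
f=lambda n:cv2.resize(cv2.imread(f'pics/{n}.png')[0:60,380:560],None,fx=4.4,fy=4.4,interpolation=cv2.INTER_NEAREST)
cv2.imwrite('pics/c57.png',np.vstack([f('f59'),f('f56')]))"
```

```text
width 0.571 rail [-0.0627 -0.0507 -0.0406] head [-0.032   0.0329] F [-3.1  2.6  3.8] [0.4732 0.006  0.0419]
```

View pics/c57.png

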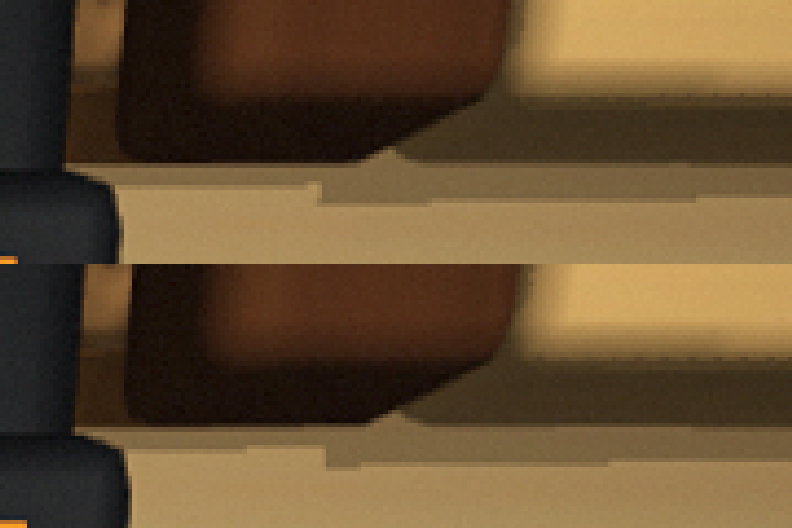

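The rail has not moved between 59 % and 56.5 % (−0.0506 to −0.0507). The finger lag has grown from 0.002 to 0.006, and the crop shows rail and board meeting except for the rounded corner notch near (390,155). So the trigger has stalled and the rail is home. I'll stop squeezing, open and lift.

step_arm --pt "0 0 0 0" --pt "0 0 0 0" --pt "0 6 0 0" --pt "0 0 -30 0" --pt "0 0 -40 0" --pt "0 0 -40 0" --pt "0 0 -30 0" --pt "0 0 0 0" --claw 90

```text
time: 13.15
tool_pos: [0.4662, -0.0051, 0.1834]
tool_rot: [-0.005, 1.0, 0.014, 0.02]
contact_force: [1.0, 0.6, -1.5]
gripper_width: 0.898
```

step_arm --pt "0 0 0 0" --pt "0 0 0 0" --pt "0 0 0 0" --claw 0

```text
time: 13.45
tool_pos: [0.4654, -0.0057, 0.1812]
tool_rot: [-0.005, 1.0, 0.013, 0.019]
contact_force: [-0.8, 1.0, -0.1]
gripper_width: 0.4
```

```bash
sed -i 's/"tab",near&(z>.10)/"tab",near\&(z>.108)/' meas.py; python3 -c "
from meas import *
meas('w7.png')
s=state();print(T_tool(s).round(4))
a,d=grab_frame('wrist');W=cloud('wrist',d,s)
X,Y,z=W[...,0],W[...,1],W[...,2]
h=cv2.cvtColor(a,cv2.COLOR_RGB2HSV).astype(int)
m=((h[...,0]<5)|(h[...,0]>172))&(h[...,1]>150)&(X>.5)&(X<.58)
for z0 in (.085,.09,.095,.1,.105,.11,.115):
    k=m&(abs(z-z0)<.0025); print(z0,k.sum(),np.percentile(Y[k],[3,97]).round(4) if k.sum()>5 else '')
b,_=grab_frame('top');save('t4.png',b);c=cv2.resize(b[168:240,250:380],None,fx=6,fy=6,interpolation=cv2.INTER_CUBIC);c2=cv2.resize(a,None,fx=1,fy=1);save('t4c.png',c[:400])
"
```

```text
[ 0.4654 -0.0057  0.1812] toolx deg 1.52
trig 1358 x [0.4569 0.4919 0.526 ] y [-0.0276 -0.0188  0.1314] z [0.068 0.071 0.073]
trig@0.43 0
trig@0.44 0
trig@0.45 0
trig@0.46 109 x [0.4571 0.46   0.4629] y [-0.0293 -0.0224 -0.0166] z [0.068 0.071 0.073]
trig@0.47 117 x [0.4671 0.4698 0.4727] y [-0.0277 -0.0196 -0.0129] z [0.071 0.072 0.073]
trig@0.48 113 x [0.4772 0.4799 0.4827] y [-0.0267 -0.0206 -0.0142] z [0.068 0.071 0.073]
grip 2641 x [0.435  0.4738 0.5088] y [0.0069 0.0179 0.0301] z [0.068 0.075 0.077]
grip@.465 204 x [0.4621 0.465  0.4679] y [0.0069 0.0172 0.0296] z [0.068 0.075 0.077]
tab 463 x [0.5363 0.5454 0.5546] y [0.0103 0.0146 0.0192] z [0.115 0.116 0.118]
headtop 4882 x [0.5238 0.5461 0.5642] y [-0.1935 -0.0073  0.0329] z [0.079 0.081 0.083]
bar x at y=0.03: 0.5449 slope -0.0252
yelJ 478 x [0.4702 0.6079 0.6207] y [-0.0395 -0.035  -0.0209] z [0.066 0.07  0.072]
yelF 663 x [0.5996 0.6108 0.6229] y [-0.1741 -0.1668 -0.1629] z [0.068 0.073 0.075]
rail 2377 x [0.574  0.5975 0.6204] y [-0.063  -0.0514 -0.0403] z [0.068 0.071 0.072]
[[ 0.9989  0.0269  0.0373  0.4653]
 [ 0.0265 -0.9996  0.0107 -0.0056]
 [ 0.0375 -0.0097 -0.9992  0.1809]
 [ 0.      0.      0.      1.    ]]
0.085 62 [0.0089 0.0141]
0.09 22 [0.0097 0.0112]
0.095 30 [0.0098 0.0126]
0.1 27 [0.0102 0.0124]
0.105 8 [0.0105 0.0122]
0.11 0 
0.115 418 [0.0103 0.0192]
```

View pics/w7.png

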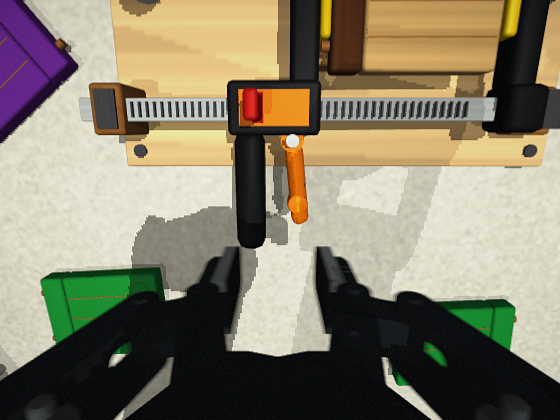

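The wrist view shows the rail seated against the board, with its edge touching at (363,40). The red tab is at (252,103) with its front face at y≈0.0103, and the trigger is back at rest. Now to the front of the tab.

step_arm --pt "40 5 0 0" --pt "38 5 0 0" --pt "0 0 0 0" --pt "0 0 0 0"

```text
time: 14.0
tool_pos: [0.5425, -0.0129, 0.1783]
tool_rot: [-0.006, 1.0, 0.014, 0.014]
contact_force: [0.7, 0.2, 0.2]
gripper_width: 0.002
```

step_arm --pt "0 0 35 0" --pt "0 0 30 0" --pt "0 0 10 0" --pt "0 0 0 0"

```text
time: 14.4
tool_pos: [0.5426, -0.0116, 0.1023]
tool_rot: [-0.006, 1.0, 0.014, 0.015]
contact_force: [-0.4, 0.3, 0.4]
gripper_width: 0.005
```

step_arm --pt "2 0 8 0" --pt "0 0 0 0" --pt "0 -5 0 0" --pt "0 -4 0 0"

```text
time: 14.8
tool_pos: [0.5464, -0.0025, 0.0982]
tool_rot: [-0.005, 1.0, 0.014, 0.018]
contact_force: [-0.4, -1.2, -0.3]
gripper_width: 0.003
```

step_arm --pt "0 -4 0 0" --pt "0 -4 0 0"

```text
time: 15.0
tool_pos: [0.5469, 0.0059, 0.0997]
tool_rot: [-0.005, 1.0, 0.014, 0.019]
contact_force: [-0.1, -0.7, -0.2]
gripper_width: 0.001
```

step_arm --pt "0 -4 4 0" --pt "0 -4 2 0" --pt "0 -3 1 0"

```text
time: 15.3
tool_pos: [0.5488, 0.0161, 0.0951]
tool_rot: [-0.002, 1.0, 0.014, 0.021]
contact_force: [-1.3, -4.0, 3.7]
gripper_width: 0.001
```

step_arm --pt "0 -4 1 0" --pt "0 -4 1 0" --pt "0 -4 1 0"

```text
time: 15.6
tool_pos: [0.5496, 0.0277, 0.0939]
tool_rot: [-0.001, 1.0, 0.014, 0.022]
contact_force: [-1.5, -5.2, 6.2]
gripper_width: -0.006
```

step_arm --pt "0 -4 0 0" --pt "0 -4 0 0" --pt "0 -4 0 0"

```text
time: 15.9
tool_pos: [0.5493, 0.0399, 0.094]
tool_rot: [0.0, 1.0, 0.014, 0.022]
contact_force: [-1.3, -4.8, 3.3]
gripper_width: -0.004
```

step_arm --pt "0 -3 0 0" --pt "0 -3 0 0"

```text
time: 16.1
tool_pos: [0.5491, 0.0466, 0.094]
tool_rot: [0.0, 1.0, 0.014, 0.022]
contact_force: [-0.9, -3.3, 3.4]
gripper_width: -0.002
```

step_arm --pt "0 -3 0 0" --pt "0 -2 0 0"

```text
time: 16.3
tool_pos: [0.5489, 0.0523, 0.094]
tool_rot: [0.0, 1.0, 0.014, 0.022]
contact_force: [-0.6, -3.6, 2.1]
gripper_width: 0.001
```

step_arm --pt "0 -3 0 0" --pt "0 -2 0 0"

```text
time: 16.5
tool_pos: [0.5488, 0.0578, 0.0941]
tool_rot: [-0.0, 1.0, 0.014, 0.022]
contact_force: [-1.1, -5.0, 3.3]
gripper_width: 0.0
```

step_arm --pt "0 -3 0 0" --pt "0 -3 0 0"

```text
time: 16.7
tool_pos: [0.5486, 0.0641, 0.094]
tool_rot: [0.0, 1.0, 0.014, 0.022]
contact_force: [-0.9, -4.9, 3.9]
gripper_width: 0.0
```

step_arm --pt "0 -3 0 0" --pt "0 -3 0 0"

```text
time: 16.9
tool_pos: [0.5484, 0.0706, 0.094]
tool_rot: [0.0, 1.0, 0.014, 0.022]
contact_force: [-0.2, -4.7, 3.3]
gripper_width: 0.001
```

step_arm --pt "0 -3 0 0" --pt "0 -3 0 0"

```text
time: 17.1
tool_pos: [0.5483, 0.077, 0.0941]
tool_rot: [0.0, 1.0, 0.014, 0.022]
contact_force: [-0.9, -9.1, 2.1]
gripper_width: -0.001
```

Force is rising (9 N). I'll confirm the stop.

step_arm --pt "0 -3 0 0" --pt "0 -2 0 0"

```text
time: 17.3
tool_pos: [0.5483, 0.0773, 0.094]
tool_rot: [0.007, 1.0, 0.015, 0.022]
contact_force: [-0.7, -13.4, 4.7]
gripper_width: 0.001
```

At the rear stop: 13 N with only 0.3 mm of movement. I'll back off and lift.

step_arm --pt "0 12 0 0" --pt "0 12 0 0" --pt "0 0 0 0" --pt "0 0 -30 0" --pt "0 0 -40 0" --pt "0 0 -40 0" --pt "-40 0 0 0" --pt "-40 0 0 0"

```text
time: 18.1
tool_pos: [0.4617, 0.0552, 0.2003]
tool_rot: [-0.0, 1.0, 0.014, 0.017]
contact_force: [-0.8, 0.7, -0.4]
gripper_width: 0.003
```

step_arm --pt "0 0 0 0" --pt "0 0 0 0"

```text
time: 18.3
tool_pos: [0.4583, 0.0565, 0.1999]
tool_rot: [-0.002, 1.0, 0.014, 0.017]
contact_force: [1.8, -0.7, 0.3]
gripper_width: 0.0
```

```bash
python3 -c "
from meas import *
meas('w8.png')" | egrep -v "@0.4"; python3 -c "
from h import *
b,d=grab_frame('top');a0=np.load('top.npz')['a'];save('t5.png',np.vstack([cv2.resize(b[165:235,245:385],None,fx=5.5,fy=5.5,interpolation=cv2.INTER_CUBIC)]))"
```

```text
[0.4583 0.0565 0.1999] toolx deg 1.64
trig 1157 x [0.4545 0.4897 0.5254] y [0.0414 0.0503 0.1346] z [0.068 0.071 0.073]
grip 2439 x [0.4326 0.4733 0.5088] y [0.076  0.0864 0.0991] z [0.068 0.075 0.077]
grip@.465 178 x [0.4621 0.4648 0.4678] y [0.0756 0.0862 0.0985] z [0.069 0.075 0.077]
tab 412 x [0.5341 0.5433 0.5525] y [0.0825 0.087  0.092 ] z [0.114 0.116 0.117]
headtop 3801 x [0.5213 0.5431 0.5623] y [0.0369 0.0639 0.1021] z [0.08  0.081 0.083]
bar x at y=0.03: 0.5448 slope -0.0248
yelJ 453 x [0.4648 0.6056 0.6195] y [0.0299 0.0344 0.0492] z [0.065 0.07  0.072]
yelF 0
rail 2163 x [0.574  0.5982 0.6213] y [-0.0621 -0.0501 -0.0398] z [0.066 0.071 0.072]
```

View pics/w8.png

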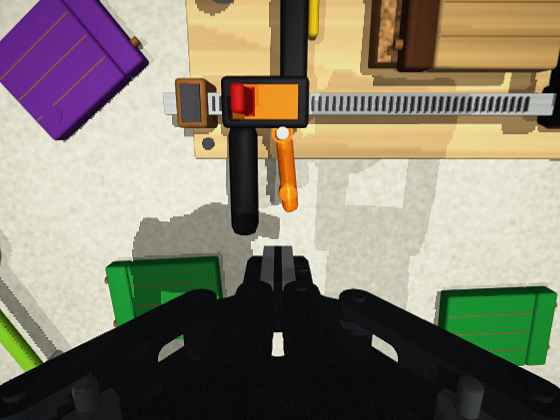

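The rail is seated at (435,35), the head is next to the rear block at (222,100), and the trigger and lever are at rest. The gripper is clear, so I'm handing in.

```bash
python3 -c "
from h import *
print(job_done(), state()['time'])"
```

```text
the job is handed in; nothing more can be done
the job is handed in; nothing more can be done
```

The end rail is pressed home, the jaw is back at its rear stop, and I have handed the job in. No verdict was reported. The last clock reading before the final checks was 18.3 s.

- **Pumping:** I squeezed the trigger five times between grip and trigger. The first two brought the jaw to the rail. By the end of the third the board was against the fixed jaw, and the last two pressed the rail home. I stopped when the rail no longer moved and the finger lag had grown from about 0.002 to 0.006.
- **Release:** With the shut fingers I pulled the red lever back, and the head dragged along at about 5 N. At the rear stop the force rose to 13 N with only 0.3 mm of movement. I then backed off and lifted clear.

**Last checks:**
- The wrist view shows the rail seated against the board, with the trigger and lever at rest and the head beside the rear block.
- The rail stayed within about 1.3 mm of where the last squeeze left it while the head was released. The board itself moved about 10 mm in all, towards the fixed jaw.
- The last wrist view shows nothing knocked over. I did not measure the bystanders one by one.

**What did not agree:**
- The camera first put the remaining gap at 4.4 mm, but the rail stopped after about 2.3 mm. I put the difference down to the rounded edges, which the later views bear out.
- The jaw's pressing force could not be read directly, so I judged it from the finger lag and the rail stopping.
- The head's position at its stop rests on the rise in force, not on a direct measurement.

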